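# Unlock and fire the vial crimper

### The arm

A 6-joint arm with a two-finger parallel gripper is mounted at the origin on the work surface. World frame = base frame: x ahead of the robot, y to its left, z up, the work surface at z = 0. Lengths are in m, angles in rad, forces in N, time in s.
With the tool pointing down it reaches from about 0.35 to 0.85 m from the base axis. Payload 8.1 kg.
Tool frame: the origin (TCP) lies at the very end of the fingers, on their centre line; the grasp point (between the pads) lies robot.grip_point_offset behind it (robot.grip_point_offset is the distance from the TCP to the grasp point, in m); z points along the fingers, y is the line along which they close (so a half turn about z gives the same grasp; the last joint's range is limited). The gripper opens to 93 mm and grips with 3 to 60 N. Pads are 15 mm wide; open, the fingers measure 128 mm over their backs; the gripper's body (75 mm by 188 mm) begins 65 mm behind the grasp point.
Start: joints at [1.231, 0.13, 1.488, -0, 1.523, -0.085], TCP at [0.151, 0.581, 0.219] pointing down, gripper open.
Joint ranges: [-2.96, 2.96], [-0.89, 2.26], [0.02, 2.5], [-1.34, 4.48], [0, 2.73], [-2.66, 2.66]. Speed limits (rad/s): [2.39, 2.39, 2.79, 3.14, 3.14, 3.14].

### API

Orientations are given as a rotation vector (axis times angle).
In Python, from plant import robot, eyes gives the robot as it stands. The module is installed in compiled form; this text tells all that it offers.
- The arm moves only by the tool apply_moves, never from a script. Its argument "steps" is one flat list of numbers, 7 for each row, row after row: the shift along the tool's x, y, z in units of 30 mm (1.0 is 30 mm), then the turn, a rotation vector about the tool's x, y, z in units of 6 degrees (1.0 is 6 degrees), then the opening in per cent of the stroke, from 0 (shut) to 100 (fully open). In form: [dx, dy, dz, ax, ay, az, fingers, dx, dy, dz, ax, ay, az, fingers, ...]. A call has 1 to 12 rows; each row shifts and turns the commanded pose from where the row before left it, along the tool's axes as they then stand; what a row does not reach is not made up. A row lasts 1/12 s, in which the tool goes at most 41.7 mm and 7.16 degrees, less where a joint would pass 70% of its speed; a pose out of reach is approached as far as the arm can. A call is refused whole if a number of a shift passes 1 or a number of a turn 1, either way. A call with a gripper value outside its range is refused whole. The fingers move at their own pace and stop on an object; "grip_force" is the grip in N (left out, the last holds). Time passes only in rows, so rows that do not move let the fingers close. It gives the time, the measured TCP pose, the force, the opening and the grip force at its end, in the units of the state.
- robot.read_state(): the state, without advancing time (a new reading comes with each control period).
- eyes.read_camera(name): name is "scene" or "top"; returns the picture (384x512x3 uint8, red, green, blue); there is no depth.
- eyes.calibration(name): a dict with "K" (3x3 intrinsics, pixels), "R" (3x3) and "t" (3): a world point X has camera coordinates R X + t. Camera axes: x right, y down, z forward; pixel columns grow to the right and rows downward; lengths in m; the calibration is good to about 2 mm. A picture is of the moment at which its call begins. calibration takes no time and is no camera call.
- robot.close_job(): hands the job in; it is judged then, once.
Trained networks look in the newest picture that a camera, given by its name, has taken for a name from the list of things; names that differ only in an ending like _2 or _b are one class to them, and where a whole thing is asked for, a point or a joint stands for the part that bears it (a point fixed in the world has none). Each returns a list of dicts, best first, with "conf" (0 to 1); they miss things now and then, are a little off and sometimes report something else, mostly with a low value. They report only what shows in the picture. A call takes as long as a camera call.
- eyes.search_frame(camera, thing): "rect" ([left, top, width, height] in pixels, round what is visible of it).
- eyes.place_of(camera, thing): "xy" ([column, row] in pixels: a listed point, or the origin of a listed thing).
The state is a dict: "t": time; "q": joint angles; "dq": joint speeds; "joint_torque": joint torques, N m; "tool_pos": TCP position; "orientation": TCP orientation; "force": force on the tool from outside, world axes, zero at the start; "wrist_torque": the same for the moment, N m; "opening": finger opening in m; "gripper_force": force on a finger pad.
Only numpy, scipy, OpenCV 4.12 (cv2) and the standard library are available. Lean on these libraries where they do the work, as an engineer would, in place of code of your own. Each camera call takes 0.05 s, during which the arm holds its last target. There are 200 camera calls.

### The job

Crimp the vial under the large-headed crimper: flip its black lock-off lever forward, towards the tool's head, and then squeeze its paddle fully down against the body and keep it down for about a second. Let the paddle spring back up, leave the lever forward, and do not touch the small-headed crimper.

Things in the scene. Friction and masses are not known exactly. Their poses are not given: they have to be found in the camera images.
- crimper_lever_tip (a point): Mid upper end of the large-headed crimper's lock-off lever: black tab, 26 mm wide, 8 thick, 60 long from a pivot 118 mm above the bench, ahead of the paddle. Starts leaning back (away from the head), this point 171 mm up. 1 to 2 N towards the head flips it; closed fingertips at 150 mm height moving forward from above the pad to 100 mm past it carry it over. Stays where left. Axes turn with it.
- crimper_lever (a joint): Lock-off lever angle in rad: 0 leaning back 0.5 rad from upright (locked; starts at 0 to 0.12), 1.6 leaning forward 1.1 rad (its stop). While back it blocks the paddle; forward (above 1.2) frees it.
- crimper_pad (a point): Spot to press on the large crimper's paddle, mid upper face, 138 mm above the bench, 55 mm behind the lever's pivot. x along the tool to its head, z up. Grey bar 34 mm wide, level on top of the body, from 90 mm behind to 30 ahead of here, plus two prongs 25 mm on beside the lever. Goes down 10 mm here to its stop (3.5 N rising to 7 N), springs back up.
- crimper_paddle (a joint): Paddle angle in rad: 0 up (released), grows as pressed, 0.10 fully down. The large-headed crimper: white level cylinder, 50 mm thick, 240 long, fixed in an aluminium bench cradle 320 by 100 mm; its round steel head, 60 mm across, points down over a vial 148 mm ahead of the pad, top 106 mm high.
- small_crimper: The other crimper, to be left alone: same body, paddle, lever and cradle, but a slim head (28 mm across). Origin: on the bench right under its pad; x towards its head, z up. Cradle 320 mm by 100 mm, whole tool 171 mm high.

How it is judged:
By the outcome, as a careful person would: the job done as asked, in the order asked, and still so for the second after the job is handed in, with the robot touching nothing.
It also fails if it takes over 35 s, if anything falls off the work surface, if the arm or the gripper's body presses on something with over 40 N, if the wrist force passes 120 N, or if a joint passes its speed limit or range.

## Working session

There is one attempt and no reset: what is moved stays moved. The work goes in short steps, Python scripts to look and compute and a tool call to move; the robot and the scene stay as the last step left them, time stands still between calls to the robot, and variables do not carry over. Pictures are saved under pics/ and viewed, at most 10 in all, crops included, and the job is handed in when it is done.

Besides the shell and the picture viewer there is one more tool, called after "Call:" by a JSON object that holds its "fn" and its "kwargs", one argument or row to a line. apply_moves: Moves the arm, as the interface text tells. Its arguments: {"type":"object","properties":{"steps":{"type":"array"},"grip_force":{"type":"number"}},"required":["steps"]}

```bash
mkdir -p pics
cat > h.py <<'E'
import numpy as np, cv2
from plant import robot, eyes
def ray(cam,xy,z):
    c=eyes.calibration(cam);K,R,t=map(np.array,(c["K"],c["R"],c["t"]))
    d=R.T@np.linalg.solve(K,[xy[0],xy[1],1]);o=-R.T@t
    return o+d*(z-o[2])/d[2]
def proj(cam,X):
    c=eyes.calibration(cam);p=np.array(c["K"])@(np.array(c["R"])@X+np.array(c["t"]));return p[:2]/p[2]
E
python3 - <<'E'
from h import *
for cam in("scene","top"):
    im=eyes.read_camera(cam);cv2.imwrite(f"pics/{cam}0.png",im[:,:,::-1])
    for n,z in(("crimper_pad",.138),("crimper_lever_tip",.171),("small_crimper",0)):
        for r in eyes.place_of(cam,n)[:3]: print(cam,n,np.round(r["xy"]),round(r["conf"],2),np.round(ray(cam,r["xy"],z),3))
    for n in("crimper_pad","small_crimper"):
        print(cam,n,[(np.round(r["rect"]),round(r["conf"],2)) for r in eyes.search_frame(cam,n)[:3]])
s=robot.read_state();print(s["t"],s["tool_pos"],s["orientation"],s["opening"])
E
```

```text
scene crimper_pad [310. 155.] 0.73 [0.522 0.14  0.138]
scene crimper_lever_tip [320. 152.] 0.54 [0.547 0.137 0.171]
scene small_crimper [215. 278.] 0.69 [ 0.533 -0.169  0.   ]
scene crimper_pad [(array([285., 127.,  46.,  47.]), 0.71)]
scene small_crimper [(array([155., 212., 143., 142.]), 0.88)]
top crimper_pad [178. 187.] 0.84 [0.525 0.153 0.138]
top crimper_lever_tip [178. 176.] 0.64 [0.545 0.146 0.171]
top small_crimper [315. 187.] 0.77 [ 0.535 -0.159  0.   ]
top crimper_pad [(array([160., 163.,  34.,  68.]), 0.71)]
top small_crimper [(array([289., 111.,  56., 136.]), 0.58)]
0.6 [0.15121734 0.58065977 0.21869204] [3.99080042e-01 3.11612395e+00 1.33003666e-04] 0.09322201407389426
```

View pics/scene0.png

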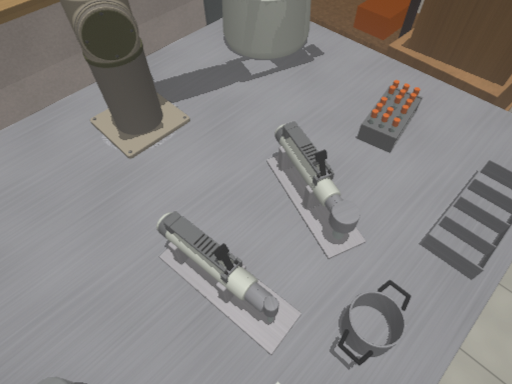

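View pics/top0.png

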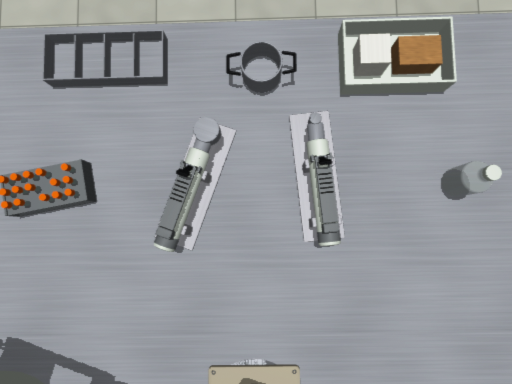

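The scene view shows the large-headed crimper with head at (343,213), lever tip near (321,155) and tail near (287,130). In the top view its head is at (206,130) and its tail at (166,244). The small one (top: head at (316,118)) lies to its right. Next I get the tool's axis.

Run:
```python
from h import *
h=ray("top",(206,130),.135);t=ray("top",(167,241),.115);print(h,t)
hs=ray("scene",(343,213),.135);print(hs)
# cradle long edges -> direction
a=ray("top",(235,130),0);b=ray("top",(193,250),0);print(a,b)
for n,v in(("axis",h-t),("edge",a-b)): print(n,np.degrees(np.arctan2(v[1],v[0])),np.linalg.norm(v[:2]))
# pad from head
yaw=np.arctan2((a-b)[1],(a-b)[0]);d=np.array([np.cos(yaw),np.sin(yaw),0])
for q in(h,hs):
  p=q-.148*d;p[2]=.138;print("pad",p, "tip",p+.026*d)
p=np.array([.523,.149,.138])
for dx in(-.09,0,.03,.055): print(proj("top",p+dx*d),proj("scene",p+dx*d))
im=cv2.imread("pics/top0.png")[100:260,140:250];im2=cv2.imread("pics/scene0.png")[110:260,260:375]
im=cv2.resize(im,None,fx=3.5,fy=3.5,interpolation=3);im2=cv2.resize(im2,(400,560))
cv2.imwrite("pics/crop.png",np.hstack([im,im2]))
```

```text
[0.65049152 0.09214264 0.135     ] [0.40907376 0.18281441 0.115     ]
[0.66509463 0.07023213 0.135     ]
[0.68351423 0.03843631 0.        ] [0.38339283 0.14653559 0.        ]
axis -20.58519282382221 0.2578835027586497
edge -19.808267319568756 0.31899578079177293
pad [0.5112484  0.14229595 0.138     ] tip [0.53571003 0.13348523 0.138     ]
pad [0.52585151 0.12038543 0.138     ] tip [0.55031314 0.11157471 0.138     ]
[165.92210001 227.54691493] [292.90641429 128.04569744]
[180.01525336 188.06593625] [312.52631664 153.38565351]
[184.66383024 175.0432748 ] [319.62076683 162.54844408]
[188.51911194 164.24297405] [325.76667675 170.4861537 ]
```

View pics/crop.png

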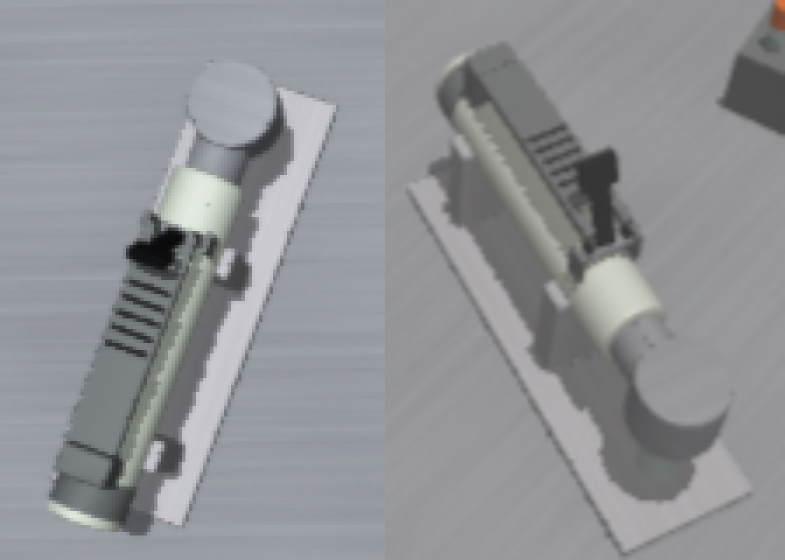

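The pad comes out at about (0.5225, 0.148) with the tool's yaw at −20°. The two cameras agree, and the tip offset matches. With a 0.9 unit turn, forward is −x of the tool.

Call:
{"fn": "apply_moves", "kwargs": {
  "steps": [0,0,0,0,0,0.9,0,-0.95,-0.55,0,0,0,0,0,-0.95,-0.55,0,0,0,0,0,-0.95,-0.55,0,0,0,0,0,-0.95,-0.55,0,0,0,0,0,-0.95,-0.55,0,0,0,0,0,-0.95,-0.55,0,0,0,0,0,-0.95,-0.55,0,0,0,0,0,-0.95,-0.55,0,0,0,0,0,-0.95,-0.55,0,0,0,0,0,-0.95,-0.55,0,0,0,0,0,-0.95,-0.55,0,0,0,0,0]
}}

```text
t: 1.6
tool_pos: [0.3846, 0.3015, 0.2189]
orientation: [0.545, 3.093, 0.001]
force: [0.1, -0.4, -0.2]
opening: 0.0175
gripper_force: 0.0
```

Call:
{"fn": "apply_moves", "kwargs": {
  "steps": [-0.95,-0.55,0,0,0,0,0,-0.95,-0.55,0,0,0,0,0,-0.95,-0.55,0,0,0,0,0,-0.95,-0.55,0,0,0,0,0,-0.95,-0.55,0,0,0,0,0,-0.85,-0.5,0,0,0,0,0,0,0,0,0,0,0,0,0,0,0,0,0,0,0]
}}

```text
t: 2.27
tool_pos: [0.5088, 0.1526, 0.2185]
orientation: [-0.55, -3.093, -0.0]
force: [-0.1, -0.4, -0.3]
opening: 0.0007
gripper_force: 0.0
```

```bash
cat > look.py <<'E'
from h import *
import sys
n=sys.argv[1]
s=robot.read_state();p=np.array(s["tool_pos"]);print(s["t"],p.round(4),np.round(s["orientation"],3),np.round(s["force"],2),s["opening"])
from scipy.spatial.transform import Rotation as Ro
R=Ro.from_rotvec(s["orientation"]).as_matrix();print("tool x,y yaw",np.degrees(np.arctan2(R[1,0],R[0,0])),np.degrees(np.arctan2(R[1,1],R[0,1])))
for z,q in((.138,(.5225,.148)),): print("to pad in units",(R.T@(np.array([*q,z])-p)/.03).round(2))
out=[]
for cam in("scene","top"):
    im=eyes.read_camera(cam)[:,:,::-1]
    u,v=proj(cam,np.array([.55,.14,.14])).astype(int)
    c=im[max(0,v-75):v+75,max(0,u-70):u+70];out.append(cv2.resize(c,(390,418),interpolation=cv2.INTER_CUBIC))
    print(cam,"tcp px",proj(cam,p))
    for nm,z in(("crimper_pad",.138),("crimper_lever_tip",.171)):
        print(nm,[(np.round(r["xy"]),round(r["conf"],2),ray(cam,r["xy"],z).round(3)) for r in eyes.place_of(cam,nm)[:2]])
cv2.imwrite(f"pics/{n}.png",np.hstack(out))
E
python3 look.py a
```

```text
2.2667 [0.5088 0.1526 0.2185] [-0.55  -3.093 -0.   ] [-0.14 -0.43 -0.31] 0.0007404378625549918
tool x,y yaw 159.83535916390662 69.8353600694707
to pad in units [-0.48  0.01  2.68]
scene tcp px [312.80624172 122.60374483]
crimper_pad [(array([311., 154.]), 0.76, array([0.523, 0.145, 0.138]))]
crimper_lever_tip [(array([319., 152.]), 0.56, array([0.547, 0.135, 0.171]))]
top tcp px [169.38056162 190.94797201]
crimper_pad [(array([182., 188.]), 0.75, array([0.523, 0.145, 0.138]))]
crimper_lever_tip [(array([180., 176.]), 0.56, array([0.545, 0.143, 0.171]))]
```

View pics/a.png

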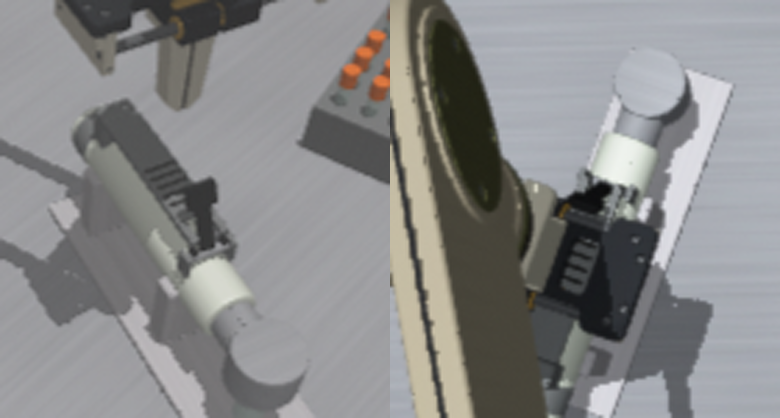

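The closed fingertips are behind the lever and in line with it (left crop: fingertips at (180,105), lever tip at (200,185)). Now down to 150 mm, then forward about 115 mm.

Call:
{"fn": "apply_moves", "kwargs": {
  "steps": [0,-0.05,0.8,0,0,0,0,0,-0.05,0.8,0,0,0,0,0,0,0.68,0,0,0,0,0,0,0,0,0,0,0,-0.4,0,0,0,0,0,0,-0.4,0,0,0,0,0,0,-0.4,0,0,0,0,0,0,-0.4,0,0,0,0,0,0,-0.4,0,0,0,0,0,0,-0.4,0,0,0,0,0,0,-0.4,0,0,0,0,0,0]
}}

```text
t: 3.48
tool_pos: [0.5865, 0.1229, 0.1516]
orientation: [0.544, 3.094, 0.001]
force: [-3.3, 2.2, -2.3]
opening: 0.0006
gripper_force: 1.6
```

Call:
{"fn": "apply_moves", "kwargs": {
  "steps": [-0.4,0,0,0,0,0,0,-0.4,0,0,0,0,0,0,-0.2,0,0,0,0,0,0,0,0,0,0,0,0,0]
}}

```text
t: 3.82
tool_pos: [0.6157, 0.112, 0.1515]
orientation: [0.545, 3.092, 0.001]
force: [1.6, -0.2, 1.4]
opening: 0.0006
gripper_force: 0.8
```

Call:
{"fn": "apply_moves", "kwargs": {
  "steps": [0,0,-0.9,0,0,0,0,0,0,-0.9,0,0,0,0,0.9,0,0,0,0,0,0,0.9,0,0,0,0,0,0,0.9,0,0,0,0,0,0,0.6,0,0,0,0,0,0,0,0,0,0,0,0,0,0,0,0,0,0,0,0]
}}

```text
t: 4.48
tool_pos: [0.5207, 0.1466, 0.2052]
orientation: [0.543, 3.093, 0.001]
force: [0.8, 0.0, -0.1]
opening: 0.0004
gripper_force: 0.0
```

```bash
python3 look.py b
```

```text
4.4833 [0.5207 0.1466 0.2052] [5.430e-01 3.093e+00 1.000e-03] [ 0.79  0.01 -0.07] 0.0004212455875058414
tool x,y yaw 160.0954563312513 70.09550251923176
to pad in units [-0.04  0.06  2.24]
scene tcp px [314.67114428 131.60006357]
crimper_pad [(array([311., 152.]), 0.56, array([0.519, 0.149, 0.138]))]
crimper_lever_tip [(array([337., 185.]), 0.56, array([0.627, 0.092, 0.171]))]
top tcp px [173.99722482 185.62849076]
crimper_pad []
crimper_lever_tip [(array([194., 143.]), 0.8, array([0.615, 0.112, 0.171]))]
```

View pics/b.png

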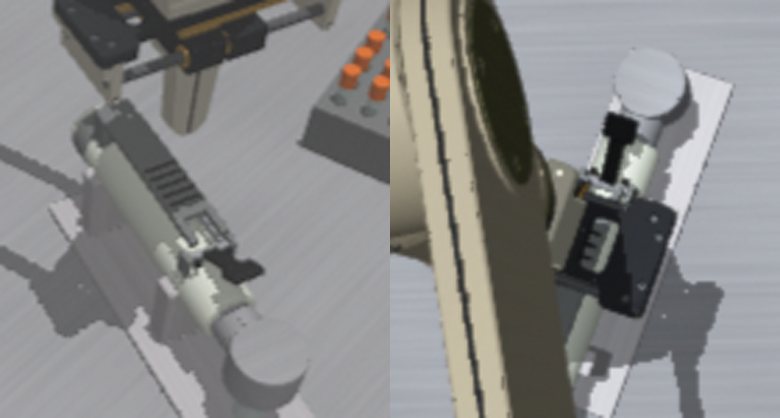

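The lever now lies forward (left crop at (230,265), right crop at (620,130)), and the fingers are over the pad. Pressing down.

Call:
{"fn": "apply_moves", "kwargs": {
  "steps": [0,0,0.8,0,0,0,0,0,0,0.8,0,0,0,0,0,0,0.5,0,0,0,0,0,0,0.1,0,0,0,0,0,0,0.1,0,0,0,0,0,0,0.1,0,0,0,0,0,0,0.1,0,0,0,0,0,0,0,0,0,0,0]
}}

```text
t: 5.45
tool_pos: [0.5222, 0.1456, 0.1305]
orientation: [0.546, 3.092, 0.0]
force: [-3.4, -2.3, 6.7]
opening: 0.0004
gripper_force: 3.0
```

Call:
{"fn": "apply_moves", "kwargs": {
  "steps": [0,0,0.07,0,0,0,0,0,0,0.07,0,0,0,0,0,0,0,0,0,0,0]
}}

```text
t: 5.7
tool_pos: [0.5227, 0.1456, 0.1284]
orientation: [0.545, 3.091, 0.001]
force: [-7.8, -3.4, 15.9]
opening: 0.0001
gripper_force: 7.2
```

The force has jumped past 7 N, so the paddle is at its stop. One small push more, then hold.

Call:
{"fn": "apply_moves", "kwargs": {
  "steps": [0,0,0.03,0,0,0,0,0,0,0,0,0,0,0,0,0,0,0,0,0,0,0,0,0,0,0,0,0,0,0,0,0,0,0,0,0,0,0,0,0,0,0,0,0,0,0,0,0,0,0,0,0,0,0,0,0,0,0,0,0,0,0,0,0,0,0,0,0,0,0,0,0,0,0,0,0,0,0,0,0,0,0,0,0]
}}

```text
t: 6.7
tool_pos: [0.5228, 0.1457, 0.1282]
orientation: [0.545, 3.09, 0.001]
force: [-10.0, -3.9, 19.3]
opening: 0.0006
gripper_force: 9.7
```

```bash
python3 look.py c
```

```text
6.7 [0.5228 0.1457 0.1282] [5.45e-01 3.09e+00 1.00e-03] [-10.02  -3.93  19.26] 0.0005573537838913963
tool x,y yaw 159.99443710758644 69.99464571213446
to pad in units [ 0.03  0.07 -0.33]
scene tcp px [311.00794115 157.06856909]
crimper_pad [(array([311., 155.]), 0.58, array([0.523, 0.142, 0.138]))]
crimper_lever_tip [(array([340., 183.]), 0.55, array([0.629, 0.1  , 0.171]))]
top tcp px [182.49026248 188.60084074]
crimper_pad []
crimper_lever_tip [(array([197., 145.]), 0.79, array([0.609, 0.105, 0.171]))]
```

View pics/c.png

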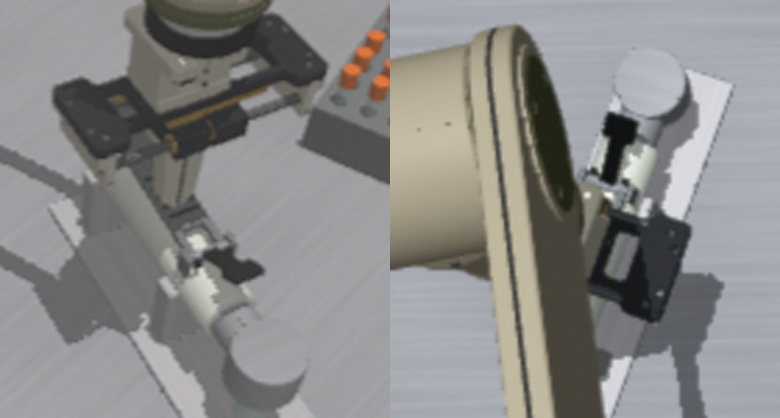

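The paddle has been down at its stop for about 1.1 s: 19 N with no further travel, and the lever is still forward (left crop at (235,265)). Releasing straight up.

Call:
{"fn": "apply_moves", "kwargs": {
  "steps": [0,0,0,0,0,0,0,0,0,-0.3,0,0,0,0,0,0,-0.5,0,0,0,0,0,0,-0.9,0,0,0,0,0,0,-0.9,0,0,0,0,0,0,-0.9,0,0,0,0,0,0.9,0,0,0,0,0,0,0.9,0,0,0,0,0,0,0.9,0,0,0,0,0,0,0.9,0,0,0,0,0,0,0,0,0,0,0,0,0,0,0,0,0,0,0]
}}

```text
t: 8.0
tool_pos: [0.5587, 0.2486, 0.2297]
orientation: [0.542, 3.094, 0.001]
force: [-0.7, -0.3, -0.4]
opening: 0.0006
gripper_force: 0.0
```

```bash
python3 look.py d
```

```text
8.0 [0.5587 0.2486 0.2297] [5.420e-01 3.094e+00 1.000e-03] [-0.71 -0.28 -0.37] 0.000634199659569463
tool x,y yaw 160.10957316185116 70.10959576763392
to pad in units [-0.   -3.57  3.05]
scene tcp px [361.22003296 107.09146399]
crimper_pad [(array([312., 154.]), 0.88, array([0.522, 0.147, 0.138]))]
crimper_lever_tip [(array([337., 186.]), 0.71, array([0.628, 0.09 , 0.171]))]
top tcp px [119.19528145 165.95340191]
crimper_pad [(array([181., 190.]), 0.61, array([0.519, 0.147, 0.138]))]
crimper_lever_tip [(array([196., 143.]), 0.84, array([0.613, 0.108, 0.171]))]
```

View pics/d.png

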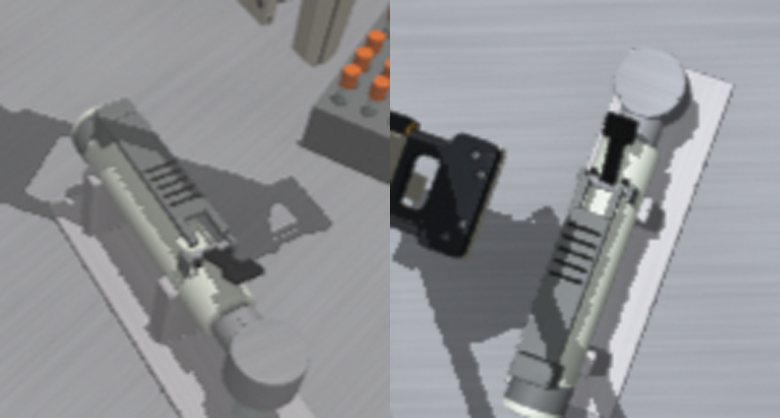

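The paddle is back up, as it looked before (left crop, pad near (175,185)), the lever is forward at (235,265), and the arm is clear. Handing in.

```bash
python3 -c "
from plant import robot
print(robot.close_job())"
```

```text
the job is handed in; nothing more can be done
None
```

I flipped the large crimper's lever forward, held its paddle fully down for about 1.1 s and let it spring back up; the lever is still forward, the small crimper was left alone, and the job was handed in at about 8 s.

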